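# Stand the T-handled socket key in the empty tumbler

### The job

Put the red T-handled socket key away, socket down, in the empty glass tumbler to the right of the wooden box. Pinch it firmly by the two ends of its crossbar and lift it clear of the bench still lying level, then loosen the grip just enough that it swings down and hangs between the fingers, tighten again, and lower it gently into the tumbler before letting go. Leave the tumbler standing and do not disturb the wax-filled candle beside it.

Things in the scene. Friction and masses are not known exactly. Their poses are not given: they have to be found in the camera images.
- socket_key: T-handled socket key, 0.085-0.115 kg, lying level. Red crossbar 42 mm long, 18 mm thick, with a 9 mm thick steel pin sticking 4 mm out of each end (50 mm over the pins); an 8 mm shaft at right angles ends in a steel socket 18 mm thick, 32 mm long. Origin: middle of the crossbar, 9 mm above the bench as it lies. +x points from socket to crossbar (up when it hangs), y along the crossbar.
- socket_tip (a point): middle of the socket's mouth, the key's far end, at (-115, 0, 0) mm in the key's frame. The key's centre of mass lies about 65 mm from the crossbar towards it. Pinched by the two pins with 25 N or more the key keeps its angle; at 3 to 5 N it swings down about the pins but does not slip out.
- tumbler: the empty clear glass tumbler, loose, 0.22 kg, standing: 67 mm across, 85 mm high, inside about 55 mm across, inner floor 8 mm above the bench. Origin at the centre of its underside, z up. A shut wooden box, 100 mm high, stands between the key (on the left) and the tumblers.
- candle: the bystander: a glass tumbler of the same size and form, but filled with amber wax and a wick, standing. Origin at the centre of its underside, z up.

How it is judged:
On the way, in this order (a step that is already met when the one before it is completed fails the run):
1. the key is lifted level (within 35 degrees), held in the fingers, both ends at least 50 mm above the bench (height (world z) of each of socket_key, socket_tip above 0.05 m and angle between socket_key's own x axis and vertical between 0.96 and 2.18 rad and contact force between socket_key and the fingers above 1 N), for 0.2 s.
2. the key hangs socket down (within 20 degrees of upright), at rest between the tightened fingers (8 N or more from each), the socket higher than the tumbler's rim (height (world z) of socket_tip above 0.09 m and angle between socket_key's own x axis and vertical below 0.35 rad and angular speed of socket_key below 0.8 rad/s and contact force between socket_key and the fingers above 16 N), for 0.2 s.
3. the socket is lowered into the tumbler to within 30 mm of its floor while the fingers still hold the key (z of socket_tip in the frame of tumbler below 0.038 m and horizontal distance between socket_tip and tumbler below 0.033 m and contact force between socket_key and the fingers above 0.5 N), for 0.1 s.
At the end, for the whole second after the job is handed in: the key stands in the empty tumbler, socket at the bottom (its mouth no more than 22 mm above the inner floor) and crossbar above the rim, leaning as it likes; the tumbler stands upright and still on the bench; the candle stands within 20 mm of where it was (z of socket_tip in the frame of tumbler below 0.03 m and horizontal distance between socket_tip and tumbler below 0.033 m and height (world z) of socket_key above 0.085 m and angle between tumbler's own z axis and vertical below 0.1 rad and height (world z) of tumbler between -0.01 and 0.01 m and distance of candle from where it was at the start of the episode below 0.02 m and angle between candle's own z axis and vertical below 0.15 rad and linear speed of tumbler below 0.05 m/s); the robot touches nothing.
It fails at once if the tumbler is tipped by more than 20 degrees (angle between tumbler's own z axis and vertical above 0.35 rad).
It fails at once if the candle is pushed by more than 20 mm or tipped (distance of candle from where it was at the start of the episode above 0.02 m or angle between candle's own z axis and vertical above 0.35 rad).
It also fails if it takes over 56 s, if anything falls off the work surface, if the arm or the gripper's body presses on something with over 40 N, if the wrist force passes 120 N, or if a joint passes its speed limit or range.

### The arm

A 6-joint arm with a two-finger parallel gripper is mounted at the origin on a cart in front of the work surface, level with it; the furniture and walls round the work are solid. World frame = base frame: x ahead of the robot, y to its left, z up, the work surface at z = 0. Lengths are in m, angles in rad, forces in N, time in s.
With the tool pointing down it reaches from about 0.2 to 0.875 m from the base axis. Payload 3.4 kg.
Tool frame: the origin (TCP) lies between the finger pads; the fingertips stand ahead of it and the grasp point (between the pads) lies 5 mm behind it (r.nose_length is the z of the fingertips in the tool frame, in m); z points along the fingers, y is the direction in which the jaws open and shut (so a half turn about z gives the same grasp; the last joint's range is limited). The gripper opens to 94 mm and grips with 3 to 60 N. Pads are 16 mm wide; open, the fingers measure 119 mm over their backs; the gripper's body (75 mm by 177 mm) begins 78 mm behind the grasp point.
Start: joints at [-1.399, 0.276, 1.505, -0, 1.361, -0.121], TCP at [0.166, -0.551, 0.219] pointing down, gripper open.
Joint ranges: [-2.89, 2.89], [-0.75, 2.08], [0.22, 2.7], [-1.18, 4.32], [0.11, 2.71], [-2.7, 2.7]. Speed limits (rad/s): [2.57, 2.57, 3.14, 3.14, 3.14, 3.14].

### API

Orientations are given as a unit quaternion [x, y, z, w].
In Python, from plant import r gives the robot as it stands. The module is installed in compiled form; this text tells all that it offers.
- The arm moves only by the shell command python3 -m creep 'ROWS' [OPENING] [FORCE]. ROWS is JSON, a list of rows, each a list of 6 numbers: the shift along the world's x, y, z in m, then the turn, a rotation vector about the world's x, y, z in units of 6 degrees (1.0 is 6 degrees). In form: [[dx, dy, dz, ax, ay, az], ...]. A call has 1 to 20 rows; each row shifts and turns the commanded pose from where the row before left it; what a row does not reach is not made up. A row lasts 1/8 s, in which the tool goes at most 62.5 mm and 10.7 degrees, less where a joint would pass 70% of its speed; a pose out of reach is approached as far as the arm can. A call is refused whole if a number of a shift passes 0.0625 or a number of a turn 1, either way. A call with a gripper value outside its range is refused whole. OPENING is the closure, from 0 (fully open) to 1 (shut), set as the call begins (- or left out, the last holds). The fingers move at their own pace and stop on an object; FORCE is the grip in N (left out, the last holds). Time passes only in rows, so rows that do not move let the fingers close. It gives the time, the measured TCP pose, the force and the opening at its end, in the units of the state.
- r.get_state(): the state, without advancing time (a new reading comes with each control period).
- r.camera(name): name is "scene" or "top" or "wrist"; returns a dict with "color" (400x640x3 uint8, red, green, blue), "fovy" (degrees; the focal length in pixels is half the picture's height over the tangent of half this angle, whatever the lens; pixels are square), "cx", "cy" (the principal point, pixels), "R" (3x3) and "t" (3): a world point X has camera coordinates R X + t. Camera axes: x right, y down, z forward; pixel columns grow to the right and rows downward; lengths in m; the calibration is good to about 2 mm. A picture is of the moment at which its call begins. There is no depth.
- r.finish_job(): hands the job in, once; it reports no verdict.
The state is a dict: "t": time; "joint_pos": joint angles; "dq": joint speeds; "joint_torque": joint torques, N m; "position": TCP position; "orientation": TCP orientation; "ft_force": force on the tool from outside, world axes, zero at the start; "torque": the same for the moment, N m; "finger_gap": opening from 0.0 (shut) to 1.0 (fully open).
Only numpy, scipy, OpenCV 4.12 (cv2) and the standard library are available. Lean on these libraries where they do the work, as an engineer would, in place of code of your own. Each camera call takes 0.05 s, during which the arm holds its last target. There are 200 camera calls.

## Working session

There is one attempt and no reset: what is moved stays moved. The work goes in short steps, Python scripts to look and compute and a shell command to move; the robot and the scene stay as the last step left them, time stands still between calls to the robot, and variables do not carry over. Pictures are saved under pics/ and viewed, on a budget of 10 in all, crops included, one or two more only if the job needs it, and the job is handed in when it is done.

```bash
mkdir -p pics; cat > h.py <<'E'
import numpy as np, cv2
from plant import r
def cam(n,f=None):
    c=r.camera(n)
    if f: cv2.imwrite('pics/'+f,c['color'][:,:,::-1])
    return c
def ray(c,u,v):
    f=200/np.tan(np.radians(c['fovy'])/2)
    R=np.array(c['R']);t=np.array(c['t'])
    return -R.T@t, R.T@np.array([(u-c['cx'])/f,(v-c['cy'])/f,1])
def onz(c,u,v,z):
    o,d=ray(c,u,v); return o+d*(z-o[2])/d[2]
def proj(c,X):
    f=200/np.tan(np.radians(c['fovy'])/2)
    p=np.array(c['R'])@np.array(X)+np.array(c['t']); return f*p[0]/p[2]+c['cx'],f*p[1]/p[2]+c['cy']
E
python3 - <<'E'
from h import *
a=cam('top','top1.png');b=cam('scene','scene1.png')
for c in(a,b): print(c['fovy'],c['cx'],c['cy'],ray(c,320,200))
s=r.get_state();print(s['t'],s['position'],s['orientation'],s['finger_gap'],r.nose_length)
E
```

```text
43.374094386332565 322.2286709635382 197.78054697137478 (array([0.39125162, 0.0690206 , 1.48379766]), array([ 0.04873571, -0.01209988, -0.998758  ]))
51.85910915230639 311.33116828797847 208.63969069582652 (array([-0.23703488,  0.55420494,  0.82909355]), array([ 0.62129264, -0.44937805, -0.64260416]))
0.1 [ 0.16587487 -0.5500606   0.2187003 ] [ 9.89302185e-01  1.45878489e-01 -2.46975287e-05 -8.08366873e-04] 0.9990327135356327 0.014
```

View pics/top1.png

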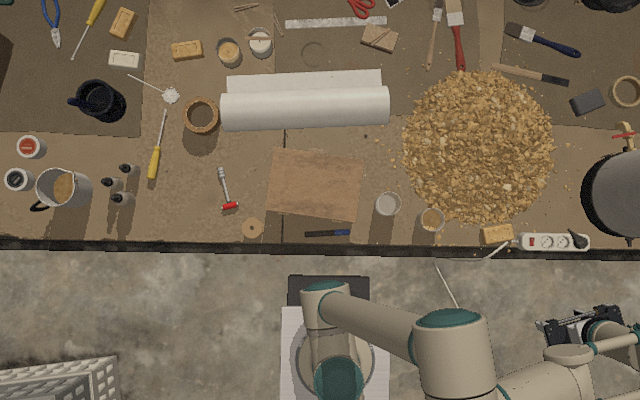

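View pics/scene1.png

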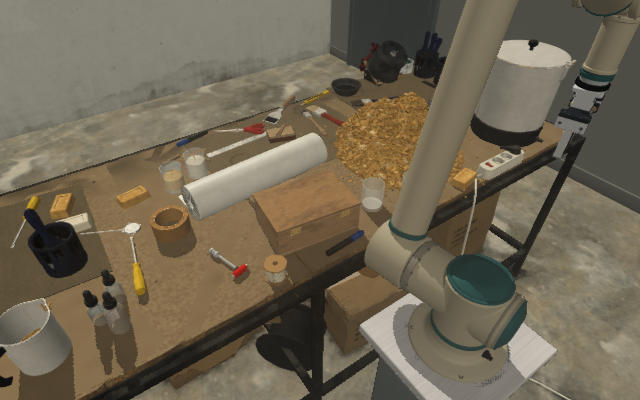

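The top view shows the key's red crossbar at about (230,205) with its socket near (221,172). The box is at (315,183), the empty tumbler at (388,203) and the candle at (432,219). A spool stands close to the crossbar at (253,228). Next I'll measure these more precisely.

```bash
cat > m.py <<'E'
from h import *
a=cam('top');b=cam('scene')
def red(c,box):
    h=cv2.cvtColor(c['color'],cv2.COLOR_RGB2HSV); m=((h[...,0]<6)|(h[...,0]>174))&(h[...,1]>170)&(h[...,2]>90)
    k=np.zeros_like(m);x0,y0,x1,y1=box;k[y0:y1,x0:x1]=m[y0:y1,x0:x1];return k
for c,box in((a,(205,185,250,220)),(b,(220,255,260,285))):
    k=red(c,box);ys,xs=np.nonzero(k);print(len(xs),cv2.minAreaRect(np.c_[xs,ys].astype(np.float32)),onz(c,xs.mean(),ys.mean(),.012))
t=a['color'][150:245,205:265];u=a['color'][180:245,360:455]
T=cv2.resize(t,None,fx=6,fy=6,interpolation=cv2.INTER_CUBIC);U=cv2.resize(u,None,fx=4.5,fy=4.5,interpolation=cv2.INTER_CUBIC)
H=np.zeros((570,360+428,3),np.uint8);H[:T.shape[0],:360]=T;H[:U.shape[0],360:360+U.shape[1]]=U
H[300:500,360:760]=cv2.resize(b['color'][235:285,200:300],(400,200),interpolation=cv2.INTER_CUBIC)
cv2.imwrite('pics/crop1.png',H[...,::-1])
E
python3 m.py
```

```text
73 ((229.17649841308594, 205.20591735839844), (5.335783958435059, 13.339459419250488), 75.96376037597656) [0.44254846 0.31613401 0.012     ]
99 ((239.57318115234375, 270.34149169921875), (6.559298038482666, 15.461203575134277), 51.34019470214844) [0.44063836 0.31630597 0.012     ]
```

View pics/crop1.png

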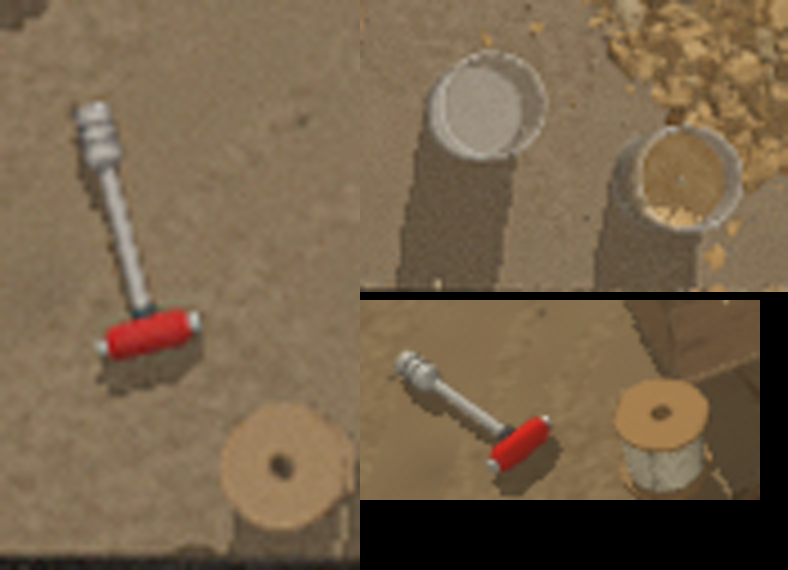

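```bash
python3 - <<'E'
from h import *
a=cam('top')
P=lambda x,y,z:onz(a,205+x/6-.5,150+y/6-.5,z)
Q=lambda x,y,z:onz(a,360+(x-360)/4.5-.5,180+y/4.5-.5,z)
p1,p2,s=P(98,347,.009),P(199,321,.009),P(92,102,.012)
m=(p1+p2)/2;print('pins',p1,p2,np.linalg.norm(p1-p2),'mid',m,'sock',s,np.linalg.norm((s-m)[:2]))
print('crossdir deg',np.degrees(np.arctan2(*(p1-p2)[1::-1])),'shaft',np.degrees(np.arctan2(*(m-s)[1::-1])))
print('spool',P(282,465,.03))
print('tumb',Q(492,105,.085),'candle',Q(688,177,.085))
for u,v in((268,215),(360,222),(365,158),(273,149)):print('box',onz(a,u,v,.1))
from scipy.spatial.transform import Rotation as R
s=r.get_state();print(R.from_quat(s['orientation']).as_matrix().round(3))
E
```

```text
pins [0.43612476 0.3406655  0.009     ] [0.44974884 0.2919411  0.009     ] 0.0505933100522345 mid [0.4429368 0.3163033 0.009    ] sock [0.55563581 0.3465275  0.012     ] 0.11668148881184594
crossdir deg 105.62178645267488 shaft -164.98738798844292
spool [0.38054367 0.24715671 0.03      ]
tumb [ 0.45532202 -0.14014706  0.085     ] candle [ 0.41299395 -0.26247073  0.085     ]
box [0.41477764 0.19424167 0.1       ]
box [ 0.40029905 -0.05896951  0.1       ]
box [ 0.57771984 -0.07026123  0.1       ]
box [0.59742527 0.18486691 0.1       ]
[[ 0.957  0.289 -0.   ]
 [ 0.289 -0.957  0.001]
 [ 0.    -0.001 -1.   ]]
```

```bash
python3 -m creep '[[0.0138,0.0433,0,0,0,-0.0125],[0.0138,0.0433,0,0,0,-0.0125],[0.0138,0.0433,0,0,0,-0.0125],[0.0138,0.0433,0,0,0,-0.0125],[0.0138,0.0433,0,0,0,-0.0125],[0.0138,0.0433,0,0,0,-0.0125],[0.0138,0.0433,0,0,0,-0.0125],[0.0138,0.0433,0,0,0,-0.0125],[0.0138,0.0433,0,0,0,-0.0125],[0.0138,0.0433,0,0,0,-0.0125],[0.0138,0.0433,0,0,0,-0.0125],[0.0138,0.0433,0,0,0,-0.0125],[0.0138,0.0433,0,0,0,-0.0125],[0.0138,0.0433,0,0,0,-0.0125],[0.0138,0.0433,0,0,0,-0.0125],[0.0138,0.0433,0,0,0,-0.0125],[0.0138,0.0433,0,0,0,-0.0125],[0.0138,0.0433,0,0,0,-0.0125],[0.0138,0.0433,0,0,0,-0.0125],[0.0138,0.0433,0,0,0,-0.0125]]' 0 30
python3 -m creep '[[0,0,0,0,0,0],[0,0,-0.03,0,0,0],[0,0,-0.03,0,0,0],[0,0,-0.03,0,0,0],[0,0,0,0,0,0],[0,0,0,0,0,0]]'
python3 - <<'E'
from h import *
from scipy.spatial.transform import Rotation as R
c=cam('wrist','w1.png');s=r.get_state();print(s['t'],s['position'],s['joint_pos']);M=R.from_quat(s['orientation']).as_matrix();print(M.round(3),np.degrees(np.arctan2(M[1,1],M[0,1])))
print('pred mid',proj(c,[.442,.316,.009]),proj(c,[.436,.3405,.009]),proj(c,[.4497,.292,.009]))
E
```

```text
t: 2.75
position: [0.4422, 0.3169, 0.2194]
orientation: [0.991, 0.133, 0.0, 0.0]
ft_force: [0.7, 0.4, 0.4]
finger_gap: 0.997
t: 3.5
position: [0.4425, 0.3152, 0.1306]
orientation: [0.991, 0.133, 0.001, -0.0]
ft_force: [0.0, 0.4, 0.8]
finger_gap: 0.999
3.55 [0.44282071 0.31557092 0.13096718] [ 4.91291795e-01  2.93242888e-01  1.71279802e+00 -1.78772475e-04
  1.13308531e+00  1.79585075e+00]
[[ 0.965  0.263  0.002]
 [ 0.263 -0.965  0.001]
 [ 0.002 -0.    -1.   ]] -74.7413647478489
pred mid (np.float64(316.35933027240634), np.float64(202.44353582860822)) (np.float64(287.8157507278462), np.float64(201.703234823522)) (np.float64(344.87286434133125), np.float64(201.25318174798403))
```

View pics/w1.png

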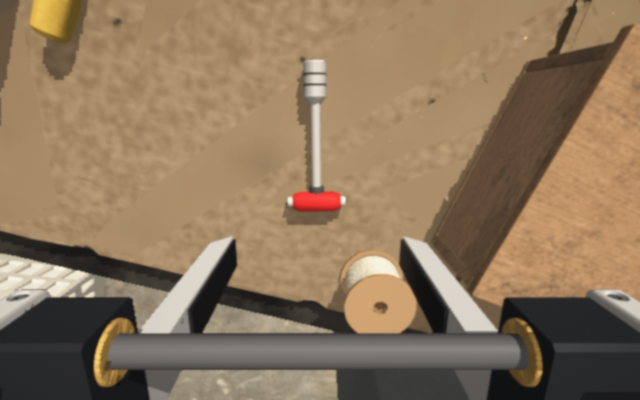

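The wrist view has the crossbar centred at (317,201) with its pins at (289,201) and (345,201). These match the predicted pixels within about 1–2 px. The bar is parallel to the jaw axis and the spool at (380,300) is clear of the right finger, so I'm descending and gripping.

```bash
python3 -m creep '[[0,0,-0.025,0,0,0],[0,0,-0.025,0,0,0],[0,0,-0.025,0,0,0],[0,0,-0.02,0,0,0],[0,0,-0.01,0,0,0],[0,0,-0.005,0,0,0],[0,0,0,0,0,0],[0,0,0,0,0,0],[0,0,0,0,0,0]]'
python3 - <<'E'
from h import *
print(np.mean([r.get_state()['position'] for _ in range(20)],0))
E
```

```text
t: 4.68
position: [0.4423, 0.3156, 0.02]
orientation: [0.991, 0.133, 0.001, -0.0]
ft_force: [0.2, 0.3, -0.3]
finger_gap: 1.001
[0.44231826 0.31563971 0.02004264]
```

```bash
python3 -m creep '[[0,0,-0.0025,0,0,0],[0,0,0,0,0,0],[0,0,0,0,0,0]]'
python3 -m creep '[[0,0,0,0,0,0],[0,0,0,0,0,0],[0,0,0,0,0,0],[0,0,0,0,0,0],[0,0,0,0,0,0],[0,0,0,0,0,0],[0,0,0,0,0,0],[0,0,0,0,0,0],[0,0,0,0,0,0],[0,0,0,0,0,0]]' 1 45
python3 - <<'E'
from h import *
cam('wrist','w2.png')
E
```

```text
t: 5.05
position: [0.442, 0.3154, 0.0169]
orientation: [0.991, 0.133, -0.0, 0.0]
ft_force: [0.3, 0.3, -1.1]
finger_gap: 1.004
t: 6.3
position: [0.442, 0.3154, 0.017]
orientation: [0.991, 0.133, -0.0, 0.0]
ft_force: [-0.1, -0.4, 0.1]
finger_gap: 0.518
```

View pics/w2.png

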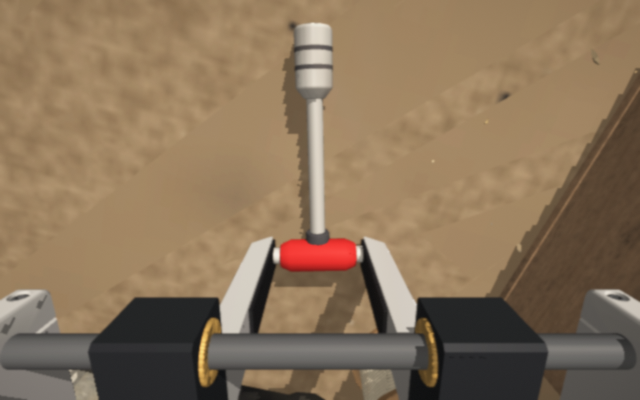

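The wrist view shows both pins, at (277,255) and (360,255), between the pads. The gap of 0.518 × 94 mm ≈ 49 mm fits the 50 mm over the pins, so I'm lifting slowly.

```bash
python3 -m creep '[[0,0,0.004,0,0,0],[0,0,0.008,0,0,0],[0,0,0.014,0,0,0],[0,0,0.02,0,0,0],[0,0,0.02,0,0,0],[0,0,0.02,0,0,0],[0,0,0.02,0,0,0],[0,0,0.02,0,0,0],[0,0,0.02,0,0,0],[0,0,0.02,0,0,0],[0,0,0.02,0,0,0],[0,0,0.02,0,0,0],[0,0,0.02,0,0,0],[0,0,0.02,0,0,0],[0,0,0.014,0,0,0],[0,0,0.01,0,0,0],[0,0,0.004,0,0,0],[0,0,0,0,0,0],[0,0,0,0,0,0],[0,0,0,0,0,0]]'
python3 - <<'E'
from h import *
cam('wrist','w3.png');a=cam('scene')
p=proj(a,[.442,.315,.26]);print(p);x,y=map(int,p);x=max(x,120);y=max(y,100)
cv2.imwrite('pics/s3.png',cv2.resize(np.hstack([cv2.imread('pics/w3.png')[:200,200:440],a['color'][y-100:y+100,x-120:x+120,::-1]]),None,fx=1.6,fy=1.6))
E
```

```text
t: 8.85
position: [0.4418, 0.3153, 0.2904]
orientation: [0.991, 0.133, -0.001, 0.0]
ft_force: [-0.5, -0.0, -0.5]
finger_gap: 0.522
(np.float64(226.56728582283915), np.float64(195.35606367451405))
```

View pics/s3.png

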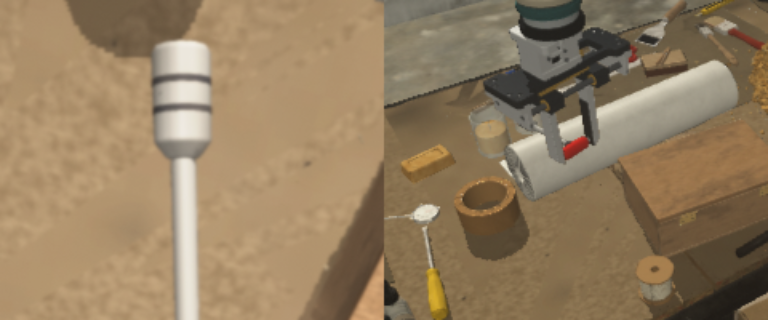

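The key's image in the wrist view is unchanged (socket still at the top centre), so it is held level, with the pins at about 0.283 m. Next I loosen the grip to 4 N so it can swing.

```bash
python3 -m creep '[[0,0,0,0,0,0],[0,0,0,0,0,0],[0,0,0,0,0,0],[0,0,0,0,0,0],[0,0,0,0,0,0],[0,0,0,0,0,0],[0,0,0,0,0,0],[0,0,0,0,0,0],[0,0,0,0,0,0],[0,0,0,0,0,0],[0,0,0,0,0,0],[0,0,0,0,0,0],[0,0,0,0,0,0],[0,0,0,0,0,0],[0,0,0,0,0,0],[0,0,0,0,0,0]]' 1 4
python3 - <<'E'
from h import *
b=cam('wrist');a=cam('scene')
cv2.imwrite('pics/s4.png',cv2.resize(np.hstack([b['color'][150:350,200:440,::-1],a['color'][95:295,106:346,::-1]]),None,fx=1.6,fy=1.6))
E
```

```text
t: 10.95
position: [0.442, 0.3154, 0.291]
orientation: [0.991, 0.133, -0.0, 0.0]
ft_force: [0.1, -1.1, -0.4]
finger_gap: 0.53
```

View pics/s4.png

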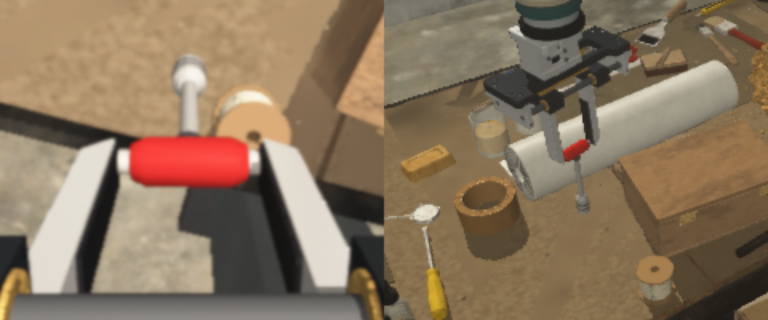

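It swung down: the socket is at crop (583,205) in the scene view, hanging below the bar. I'm tightening the grip and measuring the residual tilt.

```bash
python3 -m creep '[[0,0,0,0,0,0],[0,0,0,0,0,0],[0,0,0,0,0,0],[0,0,0,0,0,0],[0,0,0,0,0,0],[0,0,0,0,0,0],[0,0,0,0,0,0],[0,0,0,0,0,0]]' 1 45
python3 - <<'E'
from h import *
b=cam('wrist');a=cam('scene')
for n,c in(('wrist',b),('scene',a)):
    print(n,'bar',proj(c,[.442,.315,.2835]),'vertical tip',proj(c,[.442,.315,.1685]),
     'tilt fwd10',proj(c,[.442+.02*.965,.315+.02*.26,.170]))
cv2.imwrite('pics/s5.png',np.hstack([cv2.resize(b['color'][170:270,270:370,::-1],(400,400),interpolation=2),cv2.resize(a['color'][160:260,176:276,::-1],(400,400),interpolation=2)]))
E
```

```text
t: 12.05
position: [0.442, 0.3154, 0.291]
orientation: [0.991, 0.133, 0.0, 0.0]
ft_force: [-1.1, -0.3, -0.7]
finger_gap: 0.515
wrist bar (np.float64(317.92785178239683), np.float64(257.4694908305606)) vertical tip (np.float64(317.8081600173103), np.float64(201.7406368403214)) tilt fwd10 (np.float64(317.9130693129413), np.float64(179.98210018316152))
scene bar (np.float64(225.0515350251109), np.float64(186.88216119510494)) vertical tip (np.float64(232.0029177422038), np.float64(225.74431408328394)) tilt fwd10 (np.float64(226.2592741006829), np.float64(221.48926971011167))
```

View pics/s5.png

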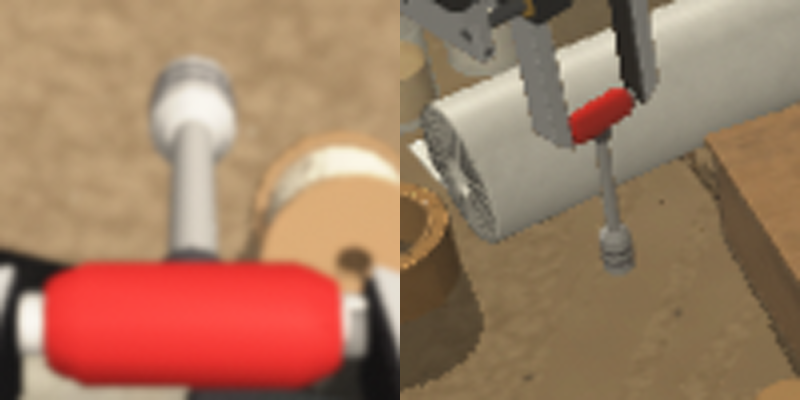

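The bar-to-tip vector is (4.2,38.5) px in the scene view, against (7,39) for a vertical key. In the wrist view it is about 56 px, against 56 predicted. The key therefore hangs within about 4° of upright, and I'm carrying it over the tumbler.

```bash
python3 -m creep '[[0.0005,-0.008,0,0,0,0],[0.0005,-0.016,0,0,0,0],[0.0005,-0.0254,0,0,0,0],[0.0005,-0.0254,0,0,0,0],[0.0005,-0.0254,0,0,0,0],[0.0005,-0.0254,0,0,0,0],[0.0005,-0.0254,0,0,0,0],[0.0005,-0.0254,0,0,0,0],[0.0005,-0.0254,0,0,0,0],[0.0005,-0.0254,0,0,0,0],[0.0005,-0.0254,0,0,0,0],[0.0005,-0.0254,0,0,0,0],[0.0005,-0.0254,0,0,0,0],[0.0005,-0.0254,0,0,0,0],[0.0005,-0.0254,0,0,0,0],[0.0005,-0.0254,0,0,0,0],[0.0005,-0.0254,0,0,0,0],[0.0005,-0.0254,0,0,0,0],[0.0005,-0.016,0,0,0,0],[0.0005,-0.008,0,0,0,0]]'
python3 -m creep '[[0,0,-0.01,0,0,0],[0,0,-0.015,0,0,0],[0,0,-0.015,0,0,0],[0,0,-0.01,0,0,0],[0,0,0,0,0,0],[0,0,0,0,0,0]]'
python3 - <<'E'
from h import *
b=cam('wrist');a=cam('scene');print(r.get_state()['position'])
for n,c in(('wrist',b),('scene',a)):
    print(n,'rim',proj(c,[.4553,-.1401,.085]),'floor',proj(c,[.4553,-.1401,.008]),'vertical tip',proj(c,[.452,-.140,.118]))
cv2.imwrite('pics/s6.png',np.hstack([cv2.resize(b['color'][120:320,220:420,::-1],(400,400),interpolation=2),cv2.resize(a['color'][120:220,320:420,::-1],(400,400),interpolation=2)]))
E
```

```text
t: 14.65
position: [0.4515, -0.1398, 0.291]
orientation: [0.991, 0.132, -0.0, -0.0]
ft_force: [0.4, 0.0, -0.4]
finger_gap: 0.514
t: 15.4
position: [0.4523, -0.139, 0.2413]
orientation: [0.991, 0.133, 0.0, 0.0]
ft_force: [0.6, -0.6, -0.5]
finger_gap: 0.514
[ 0.45237773 -0.13913227  0.24154668]
wrist rim (np.float64(319.1699349412055), np.float64(189.85555557898113)) floor (np.float64(318.8549472173379), np.float64(174.68221160048353)) vertical tip (np.float64(318.2570756373086), np.float64(202.08433115143396))
scene rim (np.float64(373.355995766463), np.float64(183.34354401746657)) floor (np.float64(370.9410284630838), np.float64(203.1947171258594)) vertical tip (np.float64(375.180800261743), np.float64(174.88957201901934))
```

View pics/s6.png

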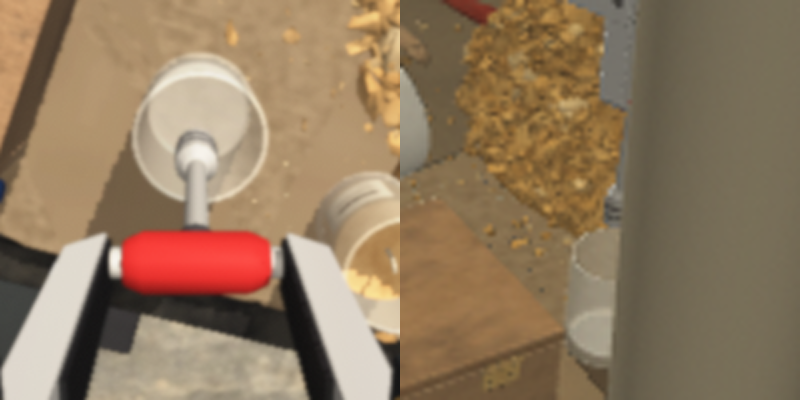

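The wrist view shows the rim centred at about (320.5,186.5) px, 3 px from prediction. The socket mouth is at about (318,194), and lowering it vertically should bring it to about row 185. That is centred within about 3 mm against an 18 mm margin. The candle sits to the right, clear of the fingers. I'm lowering gently.

```bash
python3 -m creep '[[0.0005,-0.002,0,0,0,0],[0,0,-0.004,0,0,0],[0,0,-0.007,0,0,0],[0,0,-0.007,0,0,0],[0,0,-0.007,0,0,0],[0,0,-0.007,0,0,0],[0,0,-0.007,0,0,0],[0,0,-0.007,0,0,0],[0,0,-0.007,0,0,0],[0,0,-0.007,0,0,0],[0,0,-0.007,0,0,0],[0,0,-0.007,0,0,0],[0,0,-0.007,0,0,0],[0,0,-0.007,0,0,0],[0,0,-0.004,0,0,0],[0,0,-0.003,0,0,0],[0,0,0,0,0,0],[0,0,0,0,0,0],[0,0,0,0,0,0]]'
python3 - <<'E'
from h import *
b=cam('wrist');a=cam('top');print(np.mean([r.get_state()['ft_force'] for _ in range(9)],0))
cv2.imwrite('pics/s7.png',np.hstack([cv2.resize(b['color'][120:320,220:420,::-1],(400,400),interpolation=2),cv2.resize(a['color'][155:255,350:450,::-1],(400,400),interpolation=2)]))
E
```

```text
t: 17.88
position: [0.4526, -0.141, 0.1462]
orientation: [0.991, 0.133, 0.0, 0.0]
ft_force: [-0.5, 0.0, -1.2]
finger_gap: 0.515
[ 0.48862616  0.61063045 -0.73157655]
```

View pics/s7.png

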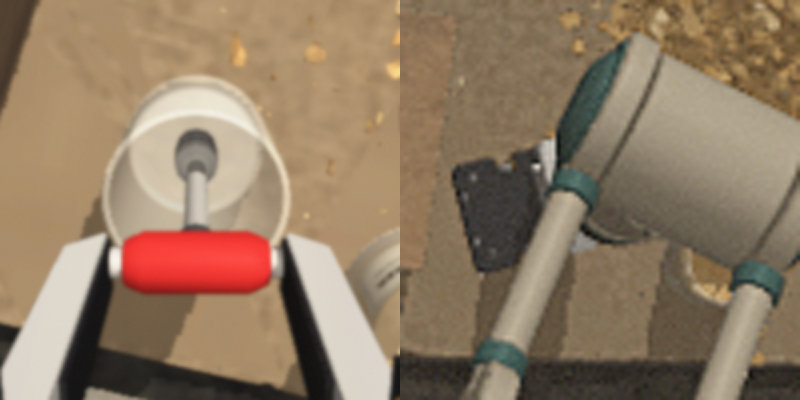

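The socket is inside the tumbler and centred, at crop (196,150) within the floor disc around (195,155). I'm lowering the last bit in small steps and watching for contact.

```bash
Z='[0,0,0,0,0,0]'; python3 -m creep '[[0,0,-0.002,0,0,0],[0,0,-0.002,0,0,0],[0,0,-0.002,0,0,0],[0,0,-0.002,0,0,0],[0,0,0,0,0,0],[0,0,0,0,0,0]]'
python3 -m creep '[[0,0,-0.002,0,0,0],[0,0,-0.001,0,0,0],[0,0,0,0,0,0],[0,0,0,0,0,0]]'
python3 - <<'E'
from h import *
print(np.mean([r.get_state()['ft_force'] for _ in range(9)],0))
E
```

```text
t: 18.73
position: [0.4525, -0.141, 0.138]
orientation: [0.991, 0.133, 0.0, 0.0]
ft_force: [-0.6, -0.2, -0.5]
finger_gap: 0.515
t: 19.23
position: [0.4529, -0.141, 0.1356]
orientation: [0.991, 0.133, 0.001, 0.0]
ft_force: [0.1, 0.7, 4.7]
finger_gap: 0.514
[0.06591562 0.72950086 4.72781487]
```

Light contact with the floor (about 5 N). I'm easing the grip, then opening.

```bash
python3 -m creep '[[0,0,0,0,0,0],[0,0,0,0,0,0],[0,0,0,0,0,0],[0,0,0,0,0,0]]' 1 4
python3 -m creep '[[0,0,0,0,0,0],[0,0,0,0,0,0],[0,0,0,0,0,0],[0,0,0,0,0,0],[0,0,0,0,0,0],[0,0,0,0,0,0],[0,0,0,0,0,0],[0,0,0,0,0,0],[0,0,0,0,0,0],[0,0,0,0,0,0],[0,0,0,0,0,0],[0,0,0,0,0,0]]' 0 4
python3 - <<'E'
from h import *
b=cam('wrist','s8.png');print(np.mean([r.get_state()['ft_force'] for _ in range(9)],0))
E
```

```text
t: 19.73
position: [0.4529, -0.1413, 0.1353]
orientation: [0.991, 0.133, 0.0, 0.0]
ft_force: [-0.1, 0.3, 5.3]
finger_gap: 0.532
t: 21.22
position: [0.4525, -0.141, 0.135]
orientation: [0.991, 0.133, 0.0, 0.0]
ft_force: [-0.3, 0.8, 0.1]
finger_gap: 1.0
[-0.27822098  0.57746646 -1.14100142]
```

View pics/s8.png

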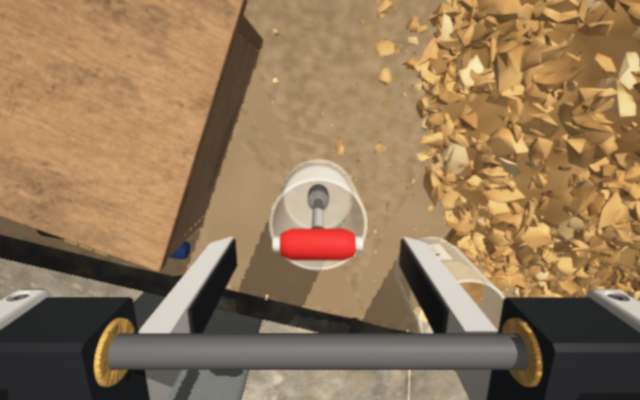

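The key is free, with its bar at (318,244) midway between the open fingers at (235,240) and (402,240). The tumbler is upright. I'm rising straight up and then checking from the side.

```bash
python3 -m creep '[[0,0,0.005,0,0,0],[0,0,0.01,0,0,0],[0,0,0.015,0,0,0],[0,0,0.02,0,0,0],[0,0,0.02,0,0,0],[0,0,0.02,0,0,0],[0,0,0.02,0,0,0],[0,0,0.02,0,0,0],[0,0,0.02,0,0,0],[0,0,0,0,0,0],[0,0,0,0,0,0],[0,0,0,0,0,0]]'
python3 - <<'E'
from h import *
b=cam('wrist');a=cam('scene');cv2.imwrite('pics/s9.png',np.hstack([cv2.resize(b['color'][100:300,220:420,::-1],(400,400)),cv2.resize(a['color'][120:220,320:420,::-1],(400,400),interpolation=2)]))
print('rim pred',proj(b,[.4553,-.1401,.085]),'candle rim',proj(b,[.413,-.2625,.085]))
E
```

```text
t: 22.78
position: [0.452, -0.1407, 0.2842]
orientation: [0.991, 0.133, -0.001, -0.0]
ft_force: [0.4, 0.2, 0.2]
finger_gap: 1.0
rim pred (np.float64(317.84000697453104), np.float64(179.62165398712733)) candle rim (np.float64(409.83793178081885), np.float64(241.395045161577))
```

View pics/s9.png

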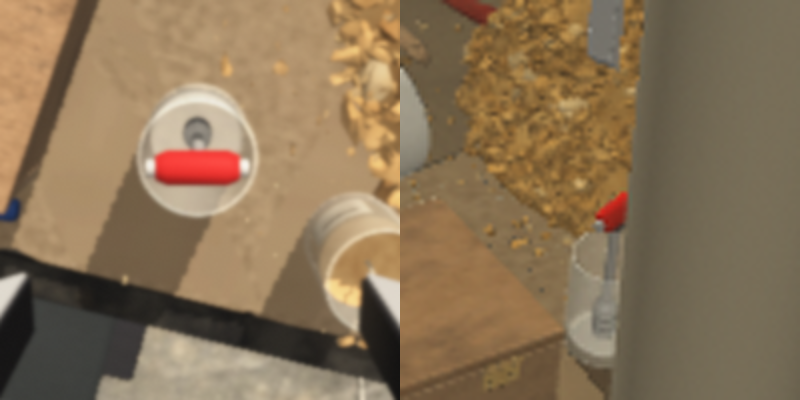

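The key stands upright in the tumbler, with its bar above the rim and the socket on the floor. The rim is centred at about (319,179) px, against (318,180) predicted. The candle is where it was and the robot is clear, so I'm handing in.

```bash
python3 -c "
from plant import r
print(r.finish_job())"
```

```text
the job is handed in; nothing more can be done
None
```

The socket key is standing in the empty tumbler, socket on the floor, and I have handed the job in. No verdict was reported.

- **Lift:** I pinched the key by its pins at 45 N and lifted it level to about 0.28 m.
- **Swing:** I loosened to 4 N so it swung down, then retightened to 45 N. It hung within roughly 4° of upright.
- **Lowering:** I carried it over the box and lowered it into the tumbler until it touched the floor with about 5 N. Then I eased the grip, opened the fingers and rose clear, finishing at about 23 s of the 56 s.

**Last checks:** The final wrist and side views show the key upright with its crossbar above the rim. The tumbler is upright within about 1–2 px of its measured spot, and the candle appears unmoved. The force reading is near zero, with the gripper about 0.15 m above where it let go.

**Small disagreements:** All were inside the margins.
- The bar sat about 7 px (around 4 mm) off its predicted place in the wrist view after the swing.
- The tumbler's rim read about 3 mm off the top-view estimate before lowering.

I viewed 11 pictures, one over the budget of 10.

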